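# Load the exposure box and hold its shutter at the index

## Robot

A 6-joint arm with a two-finger parallel gripper is mounted at the origin on a cart in front of the work surface, level with it; the furniture and walls round the work are solid. World frame = base frame: x ahead of the robot, y to its left, z up, the work surface at z = 0. Lengths are in mm, angles in rad, forces in N, time in s.
With the tool pointing down it reaches from about 400 to 925 mm from the base axis. Payload 12.5 kg.
Tool frame: the origin (TCP) lies at the centre of the arm's flange, where the gripper is bolted on; the fingertips stand 190 mm ahead of it and the grasp point (between the pads) lies 171 mm ahead of it; z points along the fingers, y is the direction in which the jaws open and shut (so a half turn about z gives the same grasp; the last joint's range is limited). The gripper opens to 95 mm and grips with 3 to 60 N. Pads are 20 mm wide; open, the fingers measure 119 mm over their backs; the gripper's body (75 mm by 180 mm) begins 59 mm behind the grasp point.
Start: joints at [-1.318, 0.491, 1.559, -0, 1.092, -0.106], TCP at [219.488, -585.192, 404.761] pointing down, gripper open.
Joint ranges: [-3.1, 3.1], [-0.84, 2.19], [0.05, 2.79], [-1.13, 4.28], [0.06, 2.93], [-2.69, 2.69]. Speed limits (rad/s): [2.22, 2.22, 2.79, 3.14, 3.14, 3.14].

## Interface

Orientations are given as [roll, pitch, yaw] about the fixed x, y, z axes, in that order (R = Rz(yaw) Ry(pitch) Rx(roll)).
In Python, from cell import env gives the robot as it stands.
- The arm moves only by the shell command python3 -m pendant 'ROWS'. ROWS is JSON, a list of rows, each an object of numbers: "x", "y", "z": the shift along the tool's x, y, z in units of 150 mm (1.0 is 150 mm); "rx", "ry", "rz": the turn, a rotation vector about the tool's x, y, z in units of 45 degrees (1.0 is 45 degrees); "jaw": the opening, from 0 (shut) to 1 (fully open). In form: [{"x": .., "y": .., "z": .., "rx": .., "ry": .., "rz": .., "jaw": ..}, ...]. A call has 1 to 10 rows; each row is the pose to reach, as a shift and turn from the pose commanded when the call began, along the tool's axes at that moment; what a row does not reach only later rows make up. A row lasts 1/8 s, in which the tool goes at most 62.5 mm and 10.7 degrees, less where a joint would pass 70% of its speed; a pose out of reach is approached as far as the arm can. A call with a number of a shift or a turn outside -1 to 1 is refused whole. A call with a gripper value outside its range is refused whole. The fingers move at their own pace and stop on an object; the grip force is fixed at half the most. Time passes only in rows, so rows that repeat a pose let the fingers close. It gives the time, the measured TCP pose, the force and the opening at its end, in the units of the state.
- env.state(): the state, without advancing time (a new reading comes with each control period).
- env.read_camera(name): name is "side" or "top" or "wrist"; returns a dict with "img" (384x512x3 uint8, red, green, blue), "fx", "fy", "cx", "cy" (pixels), "rvec" (rotation vector, rad) and "tvec" (3), from world to camera coordinates, as OpenCV has them. Camera axes: x right, y down, z forward; pixel columns grow to the right and rows downward; lengths in mm; the calibration is good to about 2 mm. A picture is of the moment at which its call begins. There is no depth.
- env.job_done(): hands the job in, once; it reports no verdict.
The state is a dict: "t": time; "joints": joint angles; "qvel": joint speeds; "tau": joint torques, N m; "eef_pos": TCP position; "tcp_rot": TCP orientation; "ft_force": force on the tool from outside, world axes, zero at the start; "moment": the same for the moment, N m; "opening": opening from 0.0 (shut) to 1.0 (fully open).
Only numpy, scipy, OpenCV 4.12 (cv2) and the standard library are available. Lean on these libraries where they do the work, as an engineer would, in place of code of your own. Each camera call takes 0.05 s, during which the arm holds its last target.

## Task

Expose the two coated parts: take the tray that carries the round lid and the steel pin by its upright handle, slide it along the bench into the slot of the low grey box until it is fully home against the stop inside, with both parts still lying in it, and let go of it. Only then pull the spring-return shutter on top of the box out by its knob until its pointer stands level with the index clip, without shifting the clip, and finish the program still gripping the knob and holding the shutter there (it springs shut if released). Leave the other things on the bench where they are.

Things in the scene. Friction and masses are not known exactly. Their poses are not given: they have to be found in the camera images.
- box: Low grey steel box fixed to the bench, 130 (x) x 150 (y) x 54 mm high, no floor. Origin at the centre of its footprint, on the bench, z up. Its slot is in the -x face, which looks roughly to the robot's left; the shutter on top slides out toward -y, roughly to the robot. Fully home, the tray's pan centre is at x = 0, y = 0 and the tray's axes lie along the box's; the stop inside is at x = +55 mm.
- slot (a point): Middle of the slot's mouth in the box's -x face (box x = -65, y = 0, z = 23 mm); axes as the box's. The slot is 106 mm wide and 46 mm high, open down to the bench; the tray goes in along +x. Two flared 25 mm high lead-in plates reach 27 mm in front of the mouth.
- tray_handle (a point): Grip point of the loose aluminium tray's upright handle: a fin 30 mm long (tray x), 12 mm thick (tray y), top 55 mm above the bench; the point is on its centre line, 36 mm above the bench. It stands on a 26 mm wide, 4 mm thick tongue, 125 mm behind the pan's centre (tray x = -125 mm). Axes: x from the handle to the pan, z up.
- tray_pan (a point): Centre of the tray's pan, on its floor (3 mm above the bench when the tray lies flat). The pan is 110 (x) x 96 (y) x 16 mm high outside, walls 3 mm, and enters the slot far side (+x) first. The tray weighs about 0.3 kg and is meant to slide on the bench.
- jar_lid: Round metal jar lid, 58 mm wide, 13 mm high, lying loose in the pan; origin at the centre of its underside.
- steel_pin: Steel pin, 76 mm long, 12 mm thick, lying loose in the pan across it, toward the handle; origin at the centre of its underside.
- shutter_knob (a point): Grip point of the shutter's upright round knob on top of the box: 26 mm in diameter, from 68 to 106 mm above the bench; the point is on its axis, 90 mm above the bench, at box x = 0, y = -12 mm when shut. The shutter plate below is 59 mm above the bench; pointer and index clip reach no higher than 66 mm. Axes as the box's.
- shutter_pointer (a point): Tip of the thin dark bar (3 mm wide) on the shutter, 50 mm to the box's -x side of the centre line, 63 mm above the bench; it moves along box -y with the shutter. Axes as the box's.
- index_tip (a point): Tip of the small dark steel index clip (12 x 10 mm) beside the shutter's track, on the slot side; in line with the pointer's path, so that the pointer is on the mark when both have the same y in the box's frame. It is stiff and stays where it was set. Axes as the box's.
- shutter (a joint): How far the shutter is pulled out toward box -y, m: 0 shut, at most 0.08. A spring pulls it shut with about 4.5 N at 0, growing by 0.9 N per 10 mm.
- index (a joint): Where the index clip is set on the same scale as the shutter: the pointer is on the mark when the shutter reads the same as this. It is 0.03 to 0.06.
- wax_tin: Bystander: open round tin, 62 mm wide, 23 mm high; origin at the centre of its underside.
- pigment_jar_2: Bystander: lidded jar, 58 mm wide, 78 mm high; origin at the centre of its underside.
- pigment_jar_3: Bystander: lidded jar, 58 mm wide, 70 mm high; origin at the centre of its underside.
Things that resemble listed ones, but are neither listed nor needed, are in the scene too. Leave any pink look-alike of the steel_pin alone.

How it is judged (in metres and radians):
On the way:
1. the tray is fully home in the box with both parts in it and let go, while the shutter is still shut (x of tray_pan in the frame of box above -0.007 m and y of tray_pan in the frame of box between -0.008 and 0.008 m and height (world z) of tray_pan below 0.008 m and angle between the x axis of tray_pan and the x axis of box, either way round below 0.1 rad and x of jar_lid in the frame of tray_pan between -0.055 and 0.055 m and y of jar_lid in the frame of tray_pan between -0.048 and 0.048 m and z of each of jar_lid, steel_pin in the frame of tray_pan below 0.02 m and x of steel_pin in the frame of tray_pan between -0.055 and 0.055 m and y of steel_pin in the frame of tray_pan between -0.048 and 0.048 m and value of joint shutter below 0.01 m and contact force between the fingers and tray below 0.3 N), for 0.2 s.
At the end, for the whole second after the job is handed in: The tray is in the box within 7 mm of the stop, within 8 mm of the middle and 0.1 rad of straight, flat on the bench, with the lid and the pin in its pan; the shutter's pointer is within 5 mm of the index tip along the slide, at rest, held by the gripper's fingers (x of tray_pan in the frame of box above -0.007 m and y of tray_pan in the frame of box between -0.008 and 0.008 m and height (world z) of tray_pan below 0.008 m and angle between the x axis of tray_pan and the x axis of box, either way round below 0.1 rad and x of jar_lid in the frame of tray_pan between -0.055 and 0.055 m and y of jar_lid in the frame of tray_pan between -0.048 and 0.048 m and z of each of jar_lid, steel_pin in the frame of tray_pan below 0.02 m and x of steel_pin in the frame of tray_pan between -0.055 and 0.055 m and y of steel_pin in the frame of tray_pan between -0.048 and 0.048 m and y of shutter_pointer in the frame of index_tip between -0.005 and 0.005 m and velocity of joint shutter between -0.01 and 0.01 m/s and contact force between the fingers and shutter above 2 N); the arm keeps its last pose, push and grip.
It fails at once if the shutter is opened before the tray is home (value of joint shutter above 0.02 m and not (x of tray_pan in the frame of box above -0.007 m and y of tray_pan in the frame of box between -0.008 and 0.008 m and height (world z) of tray_pan below 0.008 m and angle between the x axis of tray_pan and the x axis of box, either way round below 0.1 rad)).
It fails at once if the index clip is shifted by more than 4 mm (distance of index_tip from where it was at the start of the episode above 0.004 m).
It fails at once if a bystander is moved by more than 3 cm (distance of any of wax_tin, pigment_jar_2, pigment_jar_3 from where it was at the start of the episode above 0.03 m).
It also fails if it takes over 58 s, if anything falls off the work surface, if the arm or the gripper's body presses on something with over 40 N, if the wrist force passes 120 N, or if a joint passes its speed limit or range.

## Working session

There is one attempt and no reset: what is moved stays moved. The work goes in short steps, Python scripts to look and compute and a shell command to move; the robot and the scene stay as the last step left them, time stands still between calls to the robot, and variables do not carry over. Pictures are saved under pics/ and viewed, and the job is handed in when it is done.

```bash
ls; mkdir -p pics; python3 - <<'E'
from cell import env
import cv2
s=env.state();print({k:s[k] for k in ('t','eef_pos','tcp_rot','opening')})
for n in('top','side','wrist'):
    c=env.read_camera(n);cv2.imwrite(f'pics/{n}0.png',c['img'][...,::-1])
    print(n,c['fx'],c['cx'],c['rvec'],c['tvec'])
E
```

```text
pics
{'t': 0.0, 'eef_pos': array([ 219.47064832, -585.15704665,  404.17066442]), 'tcp_rot': array([-3.14049983e+00, -1.20288908e-04,  3.58783527e-01]), 'opening': 1.0032778582570625}
top 412.5507859541728 258.51993101424046 [ 2.13644452 -2.1973319   0.10885918] [  45.00716236  503.18718173 1367.41025982]
side 355.92838746683293 254.92479493134897 [ 1.14513285  2.58132281 -0.71032081] [ 347.66559691 -304.72432493 1308.06255495]
wrist 308.4302607716775 259.5524095617833 [-2.40151564  1.66526159  0.2158238 ] [-624.60146468  -29.90779633  388.84781992]
```

View pics/top0.png

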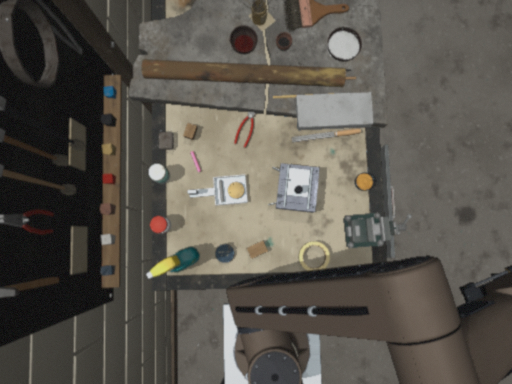

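View pics/side0.png

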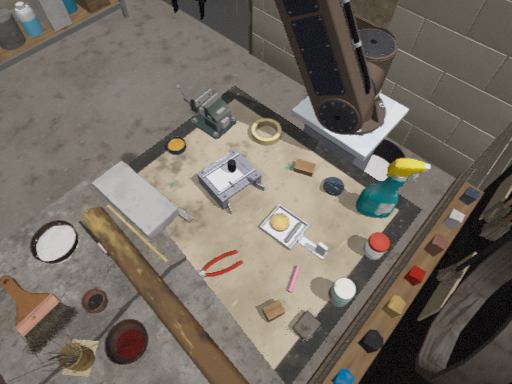

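View pics/wrist0.png

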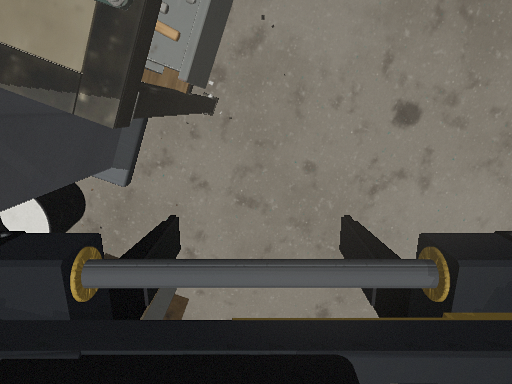

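The top view shows the box near (297,188), with the tray's pan at (231,190) and its handle to the left near (205,192). The pink look-alike is at (196,161). I'll enlarge these areas next.

```bash
python3 - <<'E'
import cv2
a=cv2.imread('pics/top0.png');cv2.imwrite('pics/top0z.png',cv2.resize(a[150:225,180:330],None,fx=5.3,fy=5.3,interpolation=cv2.INTER_CUBIC))
a=cv2.imread('pics/side0.png');cv2.imwrite('pics/side0z.png',cv2.resize(a[145:265,190:340],None,fx=5,fy=5,interpolation=cv2.INTER_CUBIC))
E
```

```text
(no output)
```

View pics/top0z.png

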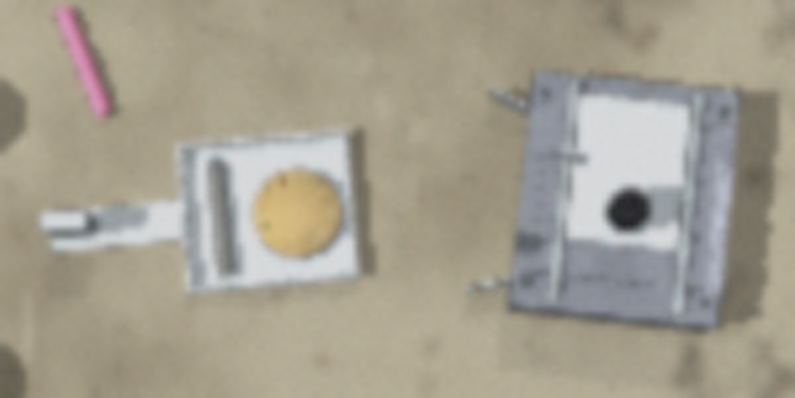

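View pics/side0z.png

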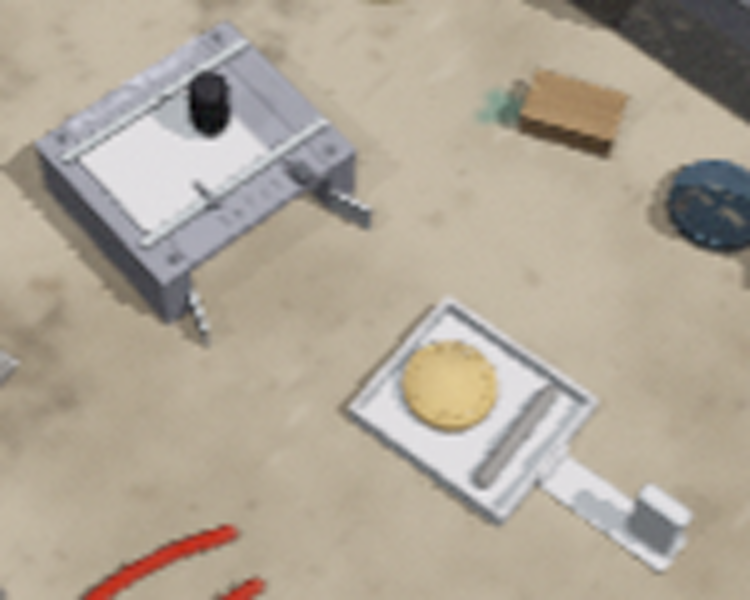

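```bash
cat > h.py <<'E'
import numpy as np,cv2
from scipy.optimize import least_squares
from cell import env
def P(c,X):
    K=np.array([[c['fx'],0,c['cx']],[0,c['fy'],c['cy']],[0,0,1.]])
    return cv2.projectPoints(np.array(X,float).reshape(-1,3),np.array(c['rvec'],float),np.array(c['tvec'],float),K,None)[0][:,0]
def ray(c,u,v,z):
    R=cv2.Rodrigues(np.array(c['rvec'],float))[0];o=-R.T@np.array(c['tvec'])
    d=R.T@np.array([(u-c['cx'])/c['fx'],(v-c['cy'])/c['fy'],1]);return o+d*(z-o[2])/d[2]
def W(p,L):
    L=np.array(L,float);c,s=np.cos(p[2]),np.sin(p[2])
    return np.c_[p[0]+c*L[:,0]-s*L[:,1],p[1]+s*L[:,0]+c*L[:,1],L[:,2]]
def fit(obs,p0): # obs: list (cam, L, uv)
    f=lambda p:np.concatenate([(P(c,W(p,L))-uv).ravel() for c,L,uv in obs])
    r=least_squares(f,p0);return r.x,f(r.x).reshape(-1,2)
E
python3 - <<'E'
from h import *
ct=env.read_camera('top');cs=env.read_camera('side')
T=lambda a:np.array(a)/5.3+[180,150]-.4
S=lambda a:np.array(a)/5+[190,145]-.4
B=[(-65,75,54),(65,75,54),(65,-75,54),(-65,-75,54)]
bt=T([(537,72),(738,88),(717,328),(510,310)]);bs=S([(165,285),(38,147),(222,22),(356,150)])
Q=[(-55,48,16),(55,48,16),(55,-48,16),(-55,-48,16)]
qt=T([(177,143),(352,129),(360,276),(187,292)]);qs=S([(500,520),(348,408),(452,300),(597,405)])
for nm,L,t,s,p in(('box',B,bt,bs,[650,-100,-1.6]),('tray',Q,qt,qs,[650,100,-1.6])):
    for o in([(ct,L,t)],[(cs,L,s)],[(ct,L,t),(cs,L,s)]):
        x,r=fit(o,p);print(nm,x.round(3),r.round(1).tolist())
    if nm=='box': xb=x
H=W(x,[(-125,0,36)]);print('handle',H)
c,s=np.cos(xb[2]),np.sin(xb[2])
inb=lambda w:np.array([[c,s],[-s,c]])@(w[:2]-xb[:2])
print('handle top T',ray(ct,*T((65,221)),55),'S',ray(cs,*S((663,507)),55))
for n,a,b in(('ptr',(553,157),(208,200)),('clip',(540,240),(300,165))):
    print(n,inb(ray(ct,*T(a),62)),inb(ray(cs,*S(b),62)))
print('knob',inb(ray(ct,*T((628,208)),106)),inb(ray(cs,*S((210,82)),106)))
print('knobW',W(xb,[(0,-12,90)]))
for nm,u in(('tin',(225,253)),('banana',(152,272))):print(nm,ray(ct,*u,0))
E
```

```text
box [529.428 -99.667  -1.697] [[-0.7, -0.2], [0.2, 0.6], [0.4, 0.0], [0.1, -0.4]]
box [531.743 -97.656  -1.696] [[0.1, 0.6], [-1.0, -0.1], [0.4, -0.4], [0.5, -0.2]]
box [530.501 -98.787  -1.696] [[-1.0, -0.5], [-0.1, 0.3], [0.1, -0.3], [-0.1, -0.7], [0.1, 0.1], [-0.9, -0.6], [0.4, -0.8], [0.5, -0.7]]
tray [533.593 126.154  -1.521] [[0.3, -0.0], [-0.6, 0.1], [-0.0, 0.2], [0.3, -0.3]]
tray [535.795 129.711  -1.538] [[-0.2, 0.4], [0.2, -0.1], [-0.3, -0.4], [0.3, -0.0]]
tray [534.716 128.125  -1.53 ] [[-0.1, -0.5], [-1.1, -0.1], [-0.7, 0.1], [-0.4, -0.7], [-0.2, -0.2], [0.1, -0.5], [-0.7, -0.9], [0.0, -0.8]]
handle [[529.60542514 253.0208999   36.        ]]
handle top T [525.30027544 251.12258736  55.        ] S [529.82283956 253.90309807  55.        ]
ptr [-46.87740545  19.76411013] [-39.56588854  22.13607363]
clip [-50.16286821 -32.83956347] [-56.05325518 -35.64550728]
knob [ -1.07557035 -13.36731997] [  0.78606423 -14.43096213]
knobW [[518.59546484 -97.2847665   90.        ]]
tin [317.91823245 149.98505671   0.        ]
banana [261.09423997 398.03354174   0.        ]
```

```bash
cat >> h.py <<'E'
from scipy.spatial.transform import Rotation as Ro
def go(x,y,z,yaw):
    "tool-axis units from the measured pose to world target, tool down"
    s=env.state();R=Ro.from_euler('xyz',s['tcp_rot'])
    d=R.inv().apply(np.array([x,y,z])-s['eef_pos'])/150
    r=(R.inv()*Ro.from_euler('xyz',[np.pi,0,yaw])).as_rotvec()/(np.pi/4)
    print('t',round(s['t'],2),'pos',s['eef_pos'].round(1),'rot',np.round(s['tcp_rot'],4),'F',np.round(s['ft_force'],1),'op',round(s['opening'],3))
    print('shift',d.round(3),'rot',r.round(4))
E
python3 - <<'E'
from h import *
go(530,253,404,1.612)
E
```

```text
t 0.25 pos [ 219.5 -585.2  404.5] rot [-3.1412e+00 -1.0000e-04  3.5880e-01] F [ 0.4  0.4 -0.3] op 0.998
shift [ 3.9   -4.505  0.005] rot [-4.0000e-04 -4.0000e-04 -1.5957e+00]
```

```bash
python3 -m pendant '[{"x":0.9,"y":-0.6},{"x":0.9,"y":-0.6},{"x":0.9,"y":-0.6}]'; python3 -m pendant '[{"x":0.9,"y":-0.9},{"x":0.9,"y":-0.9},{"x":0.9,"y":-0.9},{"x":0.9,"y":-0.9}]';python3 -m pendant '[{"x":0.8,"y":-1},{"x":0.8,"y":-1},{"x":0.8,"y":-1},{"x":0.8,"y":-1}]'; python3 - <<'E'
from h import *
go(530,253,330,1.612)
E
```

```text
t 0.25 pos [ 219.5 -585.2  404.5] rot [-3.1412e+00 -1.0000e-04  3.5880e-01] F [ 0.4  0.4 -0.3] op 0.998
shift [ 3.9   -4.505  0.499] rot [-4.0000e-04 -4.0000e-04 -1.5957e+00]invalid input
invalid input
invalid input
```

```bash
python3 -m pendant '[{"x":0.9,"y":-0.6,"z":0,"rx":0,"ry":0,"rz":0,"jaw":1},{"x":0.9,"y":-0.6,"z":0,"rx":0,"ry":0,"rz":0,"jaw":1},{"x":0.9,"y":-0.6,"z":0,"rx":0,"ry":0,"rz":0,"jaw":1}]'
```

```text
t: 0.62
eef_pos: [315.4, -451.4, 404.8]
tcp_rot: [-3.141, -0.0, 0.36]
ft_force: [0.1, -0.1, 0.6]
opening: 0.995
```

```bash
python3 -m pendant '[{"x":0.9,"y":-0.9,"z":0,"rx":0,"ry":0,"rz":0,"jaw":1},{"x":0.9,"y":-0.9,"z":0,"rx":0,"ry":0,"rz":0,"jaw":1},{"x":0.9,"y":-0.9,"z":0,"rx":0,"ry":0,"rz":0,"jaw":1},{"x":0.9,"y":-0.9,"z":0,"rx":0,"ry":0,"rz":0,"jaw":1}]'
python3 -m pendant '[{"x":0.9,"y":-1,"z":0,"rx":0,"ry":0,"rz":0,"jaw":1},{"x":0.9,"y":-1,"z":0,"rx":0,"ry":0,"rz":0,"jaw":1},{"x":0.9,"y":-1,"z":0,"rx":0,"ry":0,"rz":0,"jaw":1},{"x":0.9,"y":-1,"z":0,"rx":0,"ry":0,"rz":0,"jaw":1}]'
python3 - <<'E'
from h import *
go(530,253,330,1.612)
E
```

```text
t: 1.12
eef_pos: [394.3, -276.6, 405.0]
tcp_rot: [-3.141, -0.0, 0.363]
ft_force: [-0.2, -0.6, 0.1]
opening: 1.002
t: 1.62
eef_pos: [467.7, -89.9, 404.7]
tcp_rot: [3.141, -0.0, 0.362]
ft_force: [-0.4, -1.4, -0.1]
opening: 1.002
t 1.62 pos [467.7 -89.9 404.7] rot [ 3.1414e+00 -2.0000e-04  3.6170e-01] F [-0.4 -1.4 -0.1] op 1.002
shift [ 1.197 -1.991  0.498] rot [ 3.0000e-04 -1.0000e-04 -1.5919e+00]
```

```bash
python3 -m pendant '[{"x":0.6,"y":-1,"z":0,"rx":0,"ry":0,"rz":-0.8,"jaw":1},{"x":0.6,"y":-1,"z":0,"rx":0,"ry":0,"rz":-0.8,"jaw":1},{"x":0.6,"y":-1,"z":0,"rx":0,"ry":0,"rz":-0.8,"jaw":1},{"x":0.6,"y":-1,"z":0,"rx":0,"ry":0,"rz":-0.8,"jaw":1}]'
python3 - <<'E'
from h import *
go(530,253,404,1.612)
c=env.read_camera('wrist');cv2.imwrite('pics/w1.png',c['img'][...,::-1])
E
```

```text
t: 2.12
eef_pos: [499.2, 81.7, 404.5]
tcp_rot: [3.141, -0.0, 0.994]
ft_force: [0.0, -0.8, -0.4]
opening: 1.004
t 2.12 pos [499.2  81.7 404.5] rot [ 3.1414 -0.      0.9938] F [ 0.  -0.8 -0.4] op 1.004
shift [ 1.069 -0.451  0.003] rot [ 2.000e-04  0.000e+00 -7.871e-01]
```

View pics/w1.png

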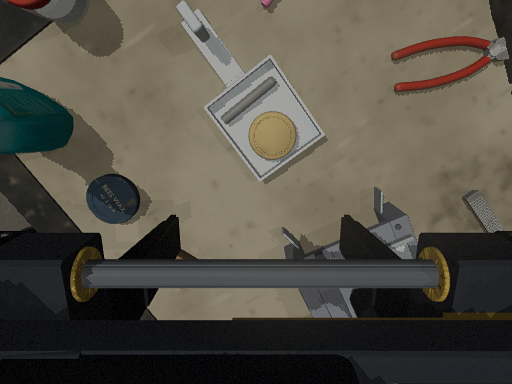

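```bash
python3 - <<'E'
import cv2
a=cv2.imread('pics/w1.png');cv2.imwrite('pics/w1z.png',cv2.resize(a[0:190,160:350],None,fx=3.15,fy=3.15,interpolation=cv2.INTER_CUBIC))
E
```

```text
(no output)
```

View pics/w1z.png

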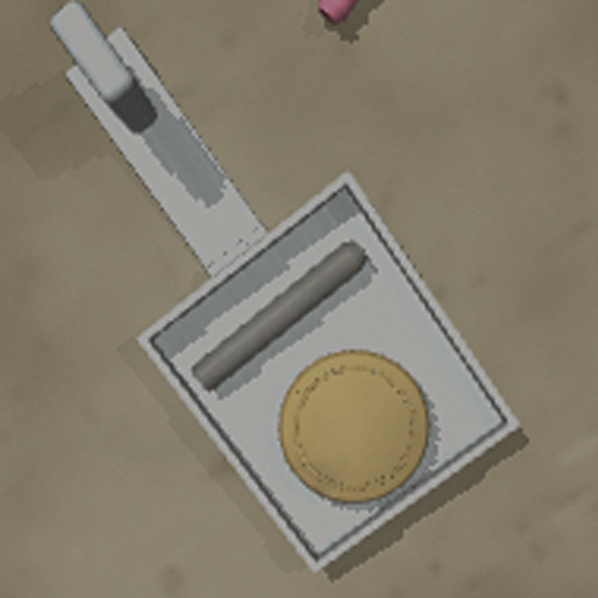

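```bash
python3 - <<'E'
from h import *
c=env.read_camera('wrist')
Z=lambda a:np.array(a)/3.15+[160,0]-.35
x,r=fit([(c,[(-55,48,16),(55,48,16),(55,-48,16),(-55,-48,16)],Z([(348,175),(520,425),(317,570),(140,340)]))],[534,128,-1.53]);print(x.round(3),r.round(1).tolist())
x2,r=fit([(c,[(-55,48,16),(55,48,16),(55,-48,16),(-55,-48,16),(-110,6,55),(-110,-6,55),(-140,-6,55)],Z([(348,175),(520,425),(317,570),(140,340),(134,80),(110,98),(50,20)]))],[534,128,-1.53]);print(x2.round(3),r.round(1).tolist())
h=W(x2,[(-125,0,36)])[0];print(h)
go(h[0],h[1],404,x2[2]+np.pi)
E
```

```text
[533.517 123.746  -1.508] [[0.3, -1.3], [0.8, 0.2], [-0.1, 1.5], [-0.9, 0.0]]
[533.768 124.078  -1.514] [[0.8, -1.6], [0.7, 0.2], [-0.5, 1.1], [-0.9, -0.8], [1.6, -0.1], [-0.4, 2.2], [-1.4, -0.9]]
[526.70620953 248.8785888   36.        ]
t 2.23 pos [499.   79.8 404.5] rot [3.1416e+00 4.0000e-04 9.8830e-01] F [-0.4  0.6 -0.5] op 0.999
shift [ 1.043 -0.466  0.003] rot [-1.000e-04  5.000e-04 -8.136e-01]
```

```bash
python3 -m pendant '[{"x":1,"y":-0.47,"z":0.3,"rx":0,"ry":0,"rz":-0.8,"jaw":1},{"x":1,"y":-0.47,"z":0.3,"rx":0,"ry":0,"rz":-0.8,"jaw":1},{"x":1,"y":-0.47,"z":0.3,"rx":0,"ry":0,"rz":-0.8,"jaw":1},{"x":1,"y":-0.47,"z":0.3,"rx":0,"ry":0,"rz":-0.8,"jaw":1},{"x":1,"y":-0.47,"z":0.3,"rx":0,"ry":0,"rz":-0.8,"jaw":1}]'
python3 - <<'E'
from h import *
c=env.read_camera('wrist');cv2.imwrite('pics/w2.png',c['img'][...,::-1])
go(528,251,300,1.62)
print(P(c,W([534,127,-1.52],[(-125,0,55),(-110,6,55),(-110,-6,55),(-140,6,55),(-140,-6,55)])))
E
```

```text
t: 2.85
eef_pos: [523.0, 243.3, 359.4]
tcp_rot: [-3.141, 0.0, 1.612]
ft_force: [-0.3, -0.2, -0.0]
opening: 1.001
t 2.9 pos [523.  243.  359.6] rot [-3.1415e+00  3.0000e-04  1.6113e+00] F [ 0.4  0.7 -0.2] op 1.0
shift [0.052 0.036 0.398] rot [-0.0001  0.0004 -0.0111]
[[266.85848836 176.72763393]
 [273.21016672 192.0435329 ]
 [260.62306749 192.16073462]
 [273.26170607 160.87922437]
 [260.33737218 161.00316695]]
```

View pics/w2.png

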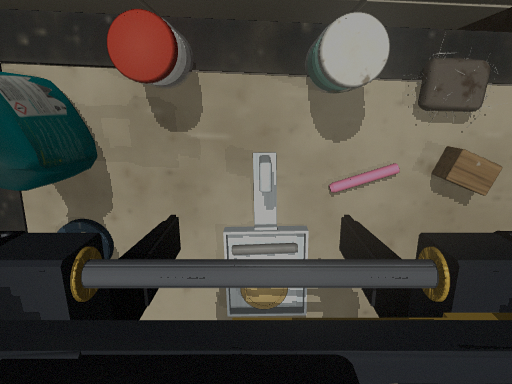

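```bash
python3 - <<'E'
import cv2
a=cv2.imread('pics/w2.png');cv2.imwrite('pics/w2z.png',cv2.resize(a[140:240,215:315],None,fx=6,fy=6,interpolation=cv2.INTER_CUBIC))
E
```

```text
(no output)
```

View pics/w2z.png

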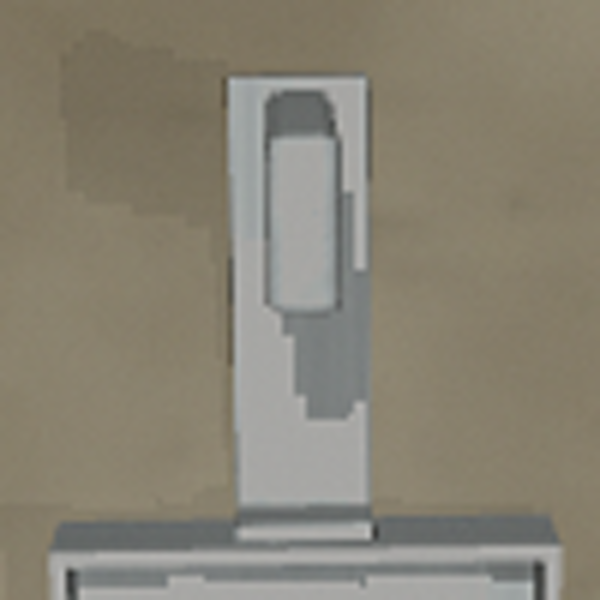

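```bash
python3 -m pendant '[{"x":0.055,"y":0.028,"z":0.3,"rx":0,"ry":0,"rz":0,"jaw":0.7},{"x":0.055,"y":0.028,"z":0.6,"rx":0,"ry":0,"rz":0,"jaw":0.7},{"x":0.055,"y":0.028,"z":0.85,"rx":0,"ry":0,"rz":0,"jaw":0.7},{"x":0.055,"y":0.028,"z":1,"rx":0,"ry":0,"rz":0,"jaw":0.7},{"x":0.055,"y":0.028,"z":1,"rx":0,"ry":0,"rz":0,"jaw":0.7}]'
python3 - <<'E'
from h import *
c=env.read_camera('wrist');cv2.imwrite('pics/w3.png',c['img'][...,::-1])
go(527,251.5,207,1.61)
E
```

```text
t: 3.52
eef_pos: [526.5, 251.4, 208.7]
tcp_rot: [-3.139, 0.001, 1.612]
ft_force: [0.1, 0.4, 0.0]
opening: 0.699
t 3.58 pos [526.8 251.7 209.9] rot [-3.1411e+00  3.0000e-04  1.6125e+00] F [-0.8 -0.9  0.4] op 0.699
shift [-0.001  0.001  0.019] rot [-0.0006  0.0003  0.0032]
```

View pics/w3.png

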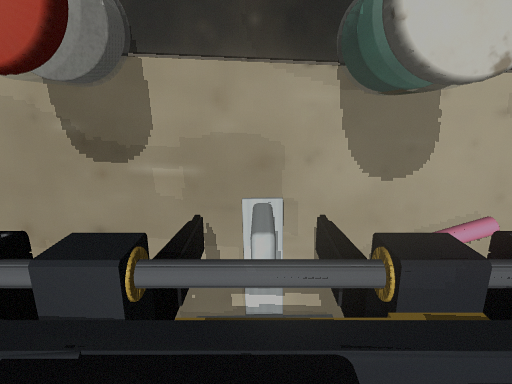

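```bash
python3 -m pendant '[{"x":0,"y":0,"z":0.015,"rx":0,"ry":0,"rz":0,"jaw":0},{"x":0,"y":0,"z":0.015,"rx":0,"ry":0,"rz":0,"jaw":0},{"x":0,"y":0,"z":0.015,"rx":0,"ry":0,"rz":0,"jaw":0},{"x":0,"y":0,"z":0.015,"rx":0,"ry":0,"rz":0,"jaw":0},{"x":0,"y":0,"z":0.015,"rx":0,"ry":0,"rz":0,"jaw":0},{"x":0,"y":0,"z":0.015,"rx":0,"ry":0,"rz":0,"jaw":0}]'
python3 - <<'E'
from h import *
b=[530.5,-98.8,-1.696]
for x in(-210,-150,-125):
  h=W(b,[(x,0,36)])[0];print(x,h);go(h[0],h[1],207,b[2]+np.pi)
E
```

```text
t: 4.32
eef_pos: [526.4, 252.7, 207.5]
tcp_rot: [3.141, 0.0, 1.616]
ft_force: [1.2, -0.3, -1.4]
opening: 0.13
-210 [556.72413112 109.55617329  36.        ]
t 4.33 pos [526.4 252.7 207.5] rot [3.1412 0.     1.6156] F [ 1.2 -0.3 -1.4] op 0.13
shift [-0.962  0.16   0.003] rot [0.0005 0.     0.2164]
-150 [549.23152223  50.02583806  36.        ]
t 4.33 pos [526.4 252.7 207.5] rot [3.1412 0.     1.6156] F [ 1.2 -0.3 -1.4] op 0.13
shift [-1.356  0.092  0.003] rot [0.0005 0.     0.2164]
-125 [546.10960186  25.22153172  36.        ]
t 4.33 pos [526.4 252.7 207.5] rot [3.1412 0.     1.6156] F [ 1.2 -0.3 -1.4] op 0.13
shift [-1.521  0.064  0.003] rot [0.0005 0.     0.2164]
```

```bash
python3 - <<'E'
from h import *
b=[530.5,-98.8,-1.696]
h=W(b,[(-290,0,36)])[0];print(h);go(h[0],h[1],207,b[2]+np.pi)
E
```

```text
[566.71427631 188.92995359  36.        ]
t 4.33 pos [526.4 252.7 207.5] rot [3.1412 0.     1.6156] F [ 1.2 -0.3 -1.4] op 0.13
shift [-0.437  0.25   0.003] rot [0.0005 0.     0.2164]
```

```bash
python3 -m pendant '[{"x":-0.06,"y":0.04,"z":0,"rx":0,"ry":0,"rz":0.03,"jaw":0},{"x":-0.13,"y":0.08,"z":0,"rx":0,"ry":0,"rz":0.07,"jaw":0},{"x":-0.2,"y":0.12,"z":0,"rx":0,"ry":0,"rz":0.11,"jaw":0},{"x":-0.27,"y":0.16,"z":0,"rx":0,"ry":0,"rz":0.14,"jaw":0},{"x":-0.34,"y":0.2,"z":0,"rx":0,"ry":0,"rz":0.17,"jaw":0},{"x":-0.4,"y":0.235,"z":0,"rx":0,"ry":0,"rz":0.2,"jaw":0},{"x":-0.437,"y":0.25,"z":0,"rx":0,"ry":0,"rz":0.216,"jaw":0},{"x":-0.437,"y":0.25,"z":0,"rx":0,"ry":0,"rz":0.216,"jaw":0}]'
python3 - <<'E'
from h import *
go(566.7,188.9,207,-1.696+np.pi)
c=env.read_camera('top');a=c['img'][...,::-1]
cv2.imwrite('pics/top4z.png',cv2.resize(a[150:225,180:330],None,fx=5.3,fy=5.3,interpolation=cv2.INTER_CUBIC))
c=env.read_camera('side');a=c['img'][...,::-1]
cv2.imwrite('pics/side4z.png',cv2.resize(a[145:265,190:340],None,fx=5,fy=5,interpolation=cv2.INTER_CUBIC))
E
```

```text
t: 5.32
eef_pos: [567.0, 188.1, 207.5]
tcp_rot: [3.141, 0.001, 1.445]
ft_force: [0.7, -3.6, 1.3]
opening: 0.129
t 5.33 pos [567.  188.1 207.5] rot [3.1412e+00 6.0000e-04 1.4455e+00] F [ 0.7 -3.6  1.3] op 0.129
shift [ 0.005 -0.002  0.003] rot [ 0.0005  0.0008 -0.0001]
```

View pics/top4z.png

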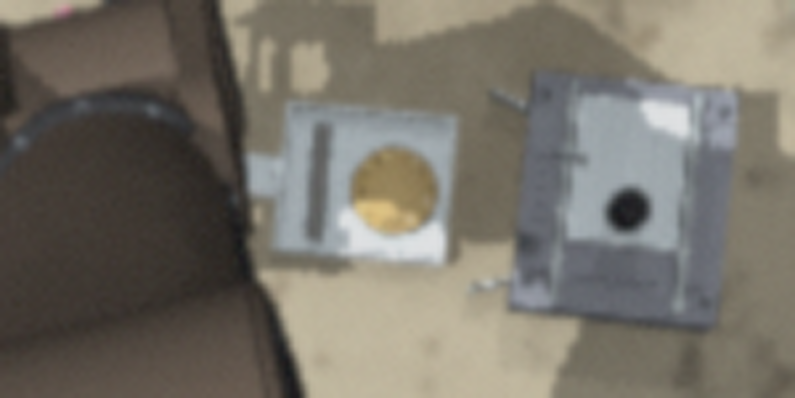

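View pics/side4z.png

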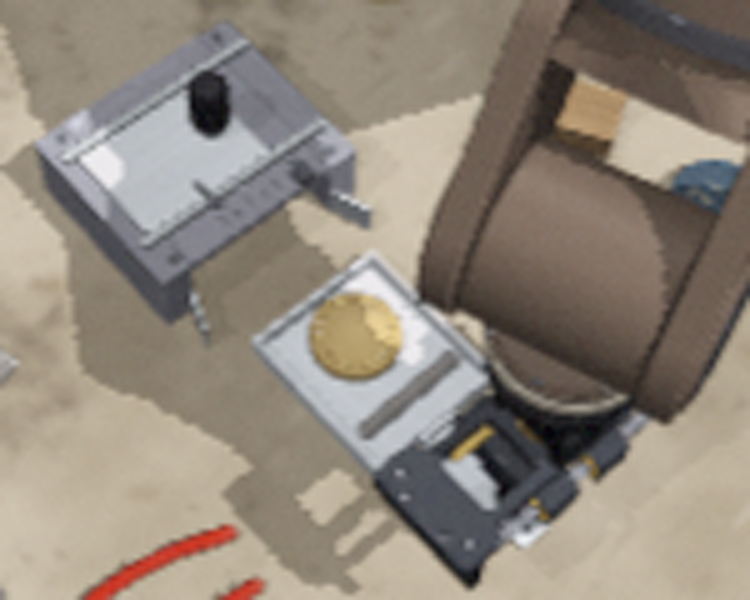

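The tray now sits in front of the mouth: pan corners in the top zoom are (287,101), (459,115), (446,266), (271,250), and both parts are still in it. I'll compare its pose with the box before pushing in.

```bash
python3 - <<'E'
from h import *
ct=env.read_camera('top');cs=env.read_camera('side')
T=lambda a:np.array(a)/5.3+[180,150]-.4
S=lambda a:np.array(a)/5+[190,145]-.4
Q=np.array([(-55,48,16),(55,48,16),(55,-48,16),(-55,-48,16)])
x,r=fit([(ct,Q,T([(287,101),(459,115),(446,266),(271,250)]))],[550,70,-1.69]);print(x,r.round(1).tolist())
b=np.array([529.43,-99.67,-1.697]);c,s=np.cos(b[2]),np.sin(b[2])
print('rel top',np.array([[c,s],[-s,c]])@(x-b)[:2],x[2]-b[2])
x,r=fit([(cs,Q[[1,2,3]],S([(253,340),(373,252),(492,372)]))],[550,70,-1.69]);print(x,r.round(1).tolist())
b=np.array([531.7,-97.66,-1.696]);c,s=np.cos(b[2]),np.sin(b[2])
print('rel side',np.array([[c,s],[-s,c]])@(x-b)[:2],x[2]-b[2])
E
```

```text
[549.32881067  63.49333689  -1.68863136] [[0.2, 0.2], [-0.3, 0.4], [-0.3, -0.3], [0.5, -0.2]]
rel top [-164.37032133   -0.79664068] 0.008368638256835093
[551.26959004  64.29457922  -1.70348862] [[-0.4, -0.1], [-0.2, -0.3], [0.5, 0.3]]
rel side [-163.13062794   -0.80796775] -0.007488616968590378
```

```bash
python3 -m pendant '[{"x":-0.06,"y":0.005,"z":0,"rx":0,"ry":0,"rz":0,"jaw":0},{"x":-0.14,"y":0.005,"z":0,"rx":0,"ry":0,"rz":0,"jaw":0},{"x":-0.22,"y":0.005,"z":0,"rx":0,"ry":0,"rz":0,"jaw":0},{"x":-0.3,"y":0.005,"z":0,"rx":0,"ry":0,"rz":0,"jaw":0},{"x":-0.38,"y":0.005,"z":0,"rx":0,"ry":0,"rz":0,"jaw":0},{"x":-0.45,"y":0.005,"z":0,"rx":0,"ry":0,"rz":0,"jaw":0},{"x":-0.5,"y":0.005,"z":0,"rx":0,"ry":0,"rz":0,"jaw":0},{"x":-0.5,"y":0.005,"z":0,"rx":0,"ry":0,"rz":0,"jaw":0}]'
python3 -m pendant '[{"x":-0.05,"y":0,"z":0,"rx":0,"ry":0,"rz":0,"jaw":0},{"x":-0.12,"y":0,"z":0,"rx":0,"ry":0,"rz":0,"jaw":0},{"x":-0.19,"y":0,"z":0,"rx":0,"ry":0,"rz":0,"jaw":0},{"x":-0.26,"y":0,"z":0,"rx":0,"ry":0,"rz":0,"jaw":0},{"x":-0.33,"y":0,"z":0,"rx":0,"ry":0,"rz":0,"jaw":0},{"x":-0.4,"y":0,"z":0,"rx":0,"ry":0,"rz":0,"jaw":0},{"x":-0.4,"y":0,"z":0,"rx":0,"ry":0,"rz":0,"jaw":0}]'
```

```text
t: 6.52
eef_pos: [558.0, 113.4, 207.5]
tcp_rot: [-3.141, 0.001, 1.445]
ft_force: [-0.4, -4.2, 2.5]
opening: 0.125
t: 7.4
eef_pos: [550.5, 53.6, 207.4]
tcp_rot: [-3.141, 0.001, 1.445]
ft_force: [0.1, -3.6, 1.6]
opening: 0.126
```

```bash
python3 -m pendant '[{"x":-0.04,"y":0,"z":0,"rx":0,"ry":0,"rz":0,"jaw":0},{"x":-0.08,"y":0,"z":0,"rx":0,"ry":0,"rz":0,"jaw":0},{"x":-0.12,"y":0,"z":0,"rx":0,"ry":0,"rz":0,"jaw":0},{"x":-0.14,"y":0,"z":0,"rx":0,"ry":0,"rz":0,"jaw":0},{"x":-0.14,"y":0,"z":0,"rx":0,"ry":0,"rz":0,"jaw":0}]'
python3 -m pendant '[{"x":-0.01,"y":0,"z":0,"rx":0,"ry":0,"rz":0,"jaw":0},{"x":-0.02,"y":0,"z":0,"rx":0,"ry":0,"rz":0,"jaw":0},{"x":-0.02,"y":0,"z":0,"rx":0,"ry":0,"rz":0,"jaw":0}]'
python3 -m pendant '[{"x":-0.01,"y":0,"z":0,"rx":0,"ry":0,"rz":0,"jaw":0},{"x":-0.02,"y":0,"z":0,"rx":0,"ry":0,"rz":0,"jaw":0},{"x":-0.02,"y":0,"z":0,"rx":0,"ry":0,"rz":0,"jaw":0}]'
```

```text
t: 8.02
eef_pos: [547.9, 33.5, 207.4]
tcp_rot: [-3.141, 0.001, 1.446]
ft_force: [-0.0, -3.5, 0.7]
opening: 0.124
t: 8.4
eef_pos: [547.6, 31.0, 207.4]
tcp_rot: [-3.142, 0.0, 1.446]
ft_force: [-0.6, 2.6, 1.3]
opening: 0.126
t: 8.78
eef_pos: [547.2, 27.8, 207.5]
tcp_rot: [3.142, 0.0, 1.446]
ft_force: [-0.2, 1.0, 0.9]
opening: 0.126
```

```bash
python3 -m pendant '[{"x":-0.01,"y":0,"z":0,"rx":0,"ry":0,"rz":0,"jaw":0},{"x":-0.013,"y":0,"z":0,"rx":0,"ry":0,"rz":0,"jaw":0},{"x":-0.013,"y":0,"z":0,"rx":0,"ry":0,"rz":0,"jaw":0}]'
python3 -m pendant '[{"x":-0.01,"y":0,"z":0,"rx":0,"ry":0,"rz":0,"jaw":0},{"x":-0.013,"y":0,"z":0,"rx":0,"ry":0,"rz":0,"jaw":0},{"x":-0.013,"y":0,"z":0,"rx":0,"ry":0,"rz":0,"jaw":0}]'
```

```text
t: 9.15
eef_pos: [547.0, 26.0, 207.5]
tcp_rot: [-3.142, 0.0, 1.446]
ft_force: [0.1, 1.4, 1.4]
opening: 0.127
t: 9.52
eef_pos: [547.1, 24.8, 207.6]
tcp_rot: [3.14, -0.001, 1.445]
ft_force: [3.5, 11.9, 1.2]
opening: 0.125
```

```bash
python3 -m pendant '[{"x":-0.008,"y":0,"z":0,"rx":0,"ry":0,"rz":0,"jaw":0},{"x":-0.008,"y":0,"z":0,"rx":0,"ry":0,"rz":0,"jaw":0}]'
python3 - <<'E'
from h import *
for n,(r0,r1,c0,c1),f in(('top',(150,225,180,330),5.3),('side',(145,265,190,340),5)):
    a=env.read_camera(n)['img'][...,::-1];cv2.imwrite(f'pics/{n}5z.png',cv2.resize(a[r0:r1,c0:c1],None,fx=f,fy=f,interpolation=cv2.INTER_CUBIC))
E
```

```text
t: 9.78
eef_pos: [547.3, 24.3, 207.9]
tcp_rot: [3.139, -0.002, 1.445]
ft_force: [5.7, 21.5, 1.8]
opening: 0.126
```

View pics/side5z.png

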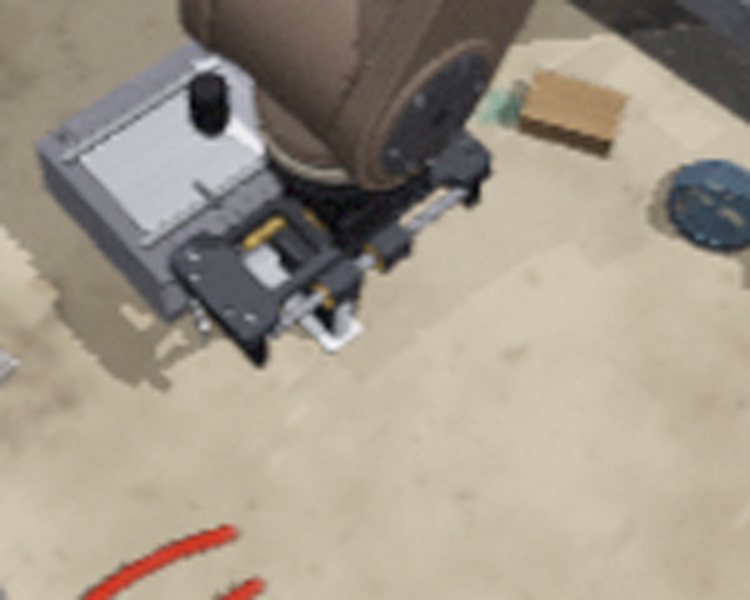

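```bash
python3 -m pendant '[{"x":0.006,"y":0,"z":0,"rx":0,"ry":0,"rz":0,"jaw":0.5},{"x":0.006,"y":0,"z":0,"rx":0,"ry":0,"rz":0,"jaw":0.5},{"x":0.006,"y":0,"z":0,"rx":0,"ry":0,"rz":0,"jaw":0.5},{"x":0.006,"y":0,"z":0,"rx":0,"ry":0,"rz":0,"jaw":0.5},{"x":0.006,"y":0,"z":0,"rx":0,"ry":0,"rz":0,"jaw":0.5}]'
python3 -m pendant '[{"x":0,"y":0,"z":-0.3,"rx":0,"ry":0,"rz":0,"jaw":0.5},{"x":0,"y":0,"z":-0.7,"rx":0,"ry":0,"rz":0,"jaw":0.5},{"x":0,"y":0,"z":-1,"rx":0,"ry":0,"rz":0,"jaw":0.5},{"x":0,"y":0,"z":-1,"rx":0,"ry":0,"rz":0,"jaw":0.5}]'
python3 - <<'E'
from h import *
a=env.read_camera('wrist')['img'][...,::-1];cv2.imwrite('pics/w6.png',a)
E
```

```text
t: 10.5
eef_pos: [546.7, 23.7, 207.5]
tcp_rot: [-3.142, 0.0, 1.446]
ft_force: [0.1, 0.2, 0.4]
opening: 0.496
t: 11.0
eef_pos: [546.8, 23.8, 360.7]
tcp_rot: [3.135, -0.0, 1.446]
ft_force: [-0.6, -0.7, -0.1]
opening: 0.501
```

View pics/w6.png

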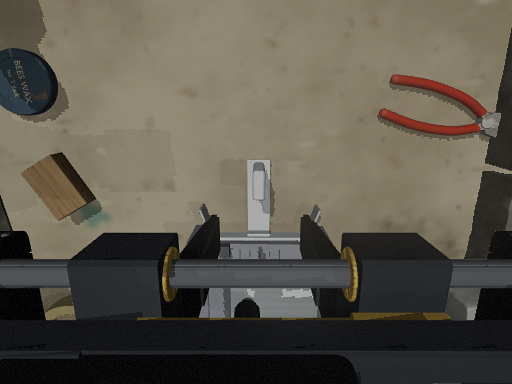

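```bash
python3 -m pendant '[{"x":-0.3,"y":0,"z":0,"rx":0,"ry":0,"rz":0,"jaw":0.7},{"x":-0.7,"y":0,"z":0,"rx":0,"ry":0,"rz":0,"jaw":0.7},{"x":-1,"y":0,"z":0,"rx":0,"ry":0,"rz":0,"jaw":0.7},{"x":-1,"y":0,"z":0,"rx":0,"ry":0,"rz":0,"jaw":0.7},{"x":-1,"y":0,"z":0,"rx":0,"ry":0,"rz":0,"jaw":0.7},{"x":-1,"y":0,"z":0,"rx":0,"ry":0,"rz":0,"jaw":0.7}]'
python3 - <<'E'
from h import *
import pickle
s=env.state();c=env.read_camera('wrist');a=c['img'][...,::-1];cv2.imwrite('pics/w7.png',a);pickle.dump(c,open('w7.pkl','wb'))
cv2.imwrite('pics/w7z.png',cv2.resize(a[90:240,160:360],None,fx=4,fy=4,interpolation=cv2.INTER_CUBIC))
for n,(r0,r1,c0,c1),f in(('top',(150,225,180,330),5.3),('side',(145,265,190,340),5)):
    a=env.read_camera(n)['img'][...,::-1];cv2.imwrite(f'pics/{n}7z.png',cv2.resize(a[r0:r1,c0:c1],None,fx=f,fy=f,interpolation=cv2.INTER_CUBIC))
E
```

```text
t: 11.8
eef_pos: [528.1, -124.0, 357.0]
tcp_rot: [-3.141, -0.0, 1.447]
ft_force: [0.9, 0.7, 0.4]
opening: 0.699
```

View pics/w7.png

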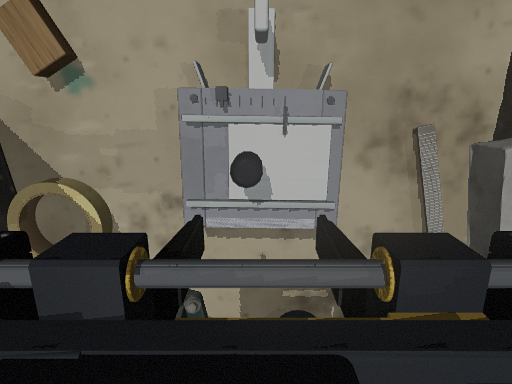

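View pics/w7z.png

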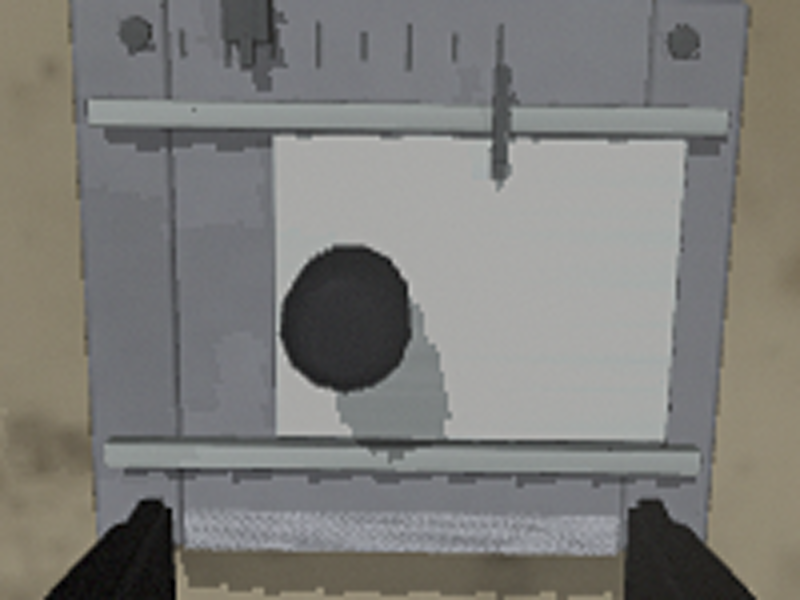

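View pics/side7z.png

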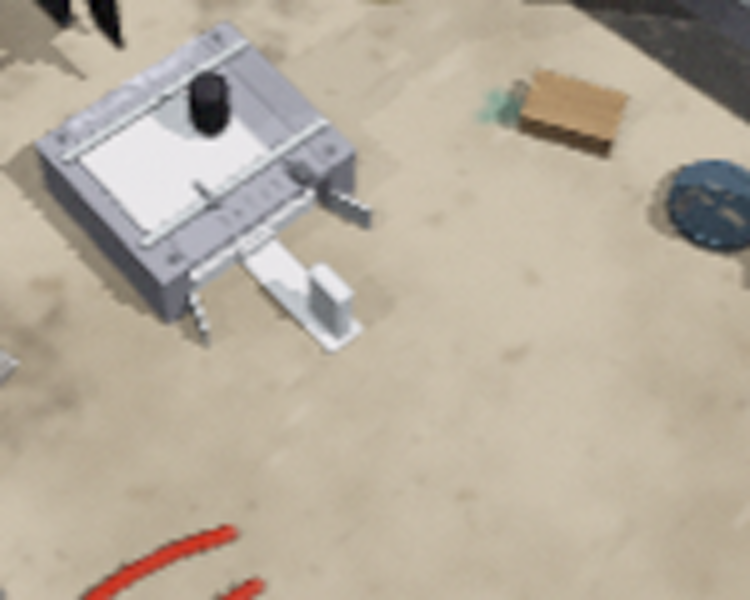

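```bash
python3 - <<'E'
from h import *
a=cv2.imread('pics/w7.png')
cv2.imwrite('pics/w7zz.png',cv2.resize(a[80:140,200:300],None,fx=8,fy=8,interpolation=cv2.INTER_NEAREST))
E
```

```text
(no output)
```

View pics/w7zz.png

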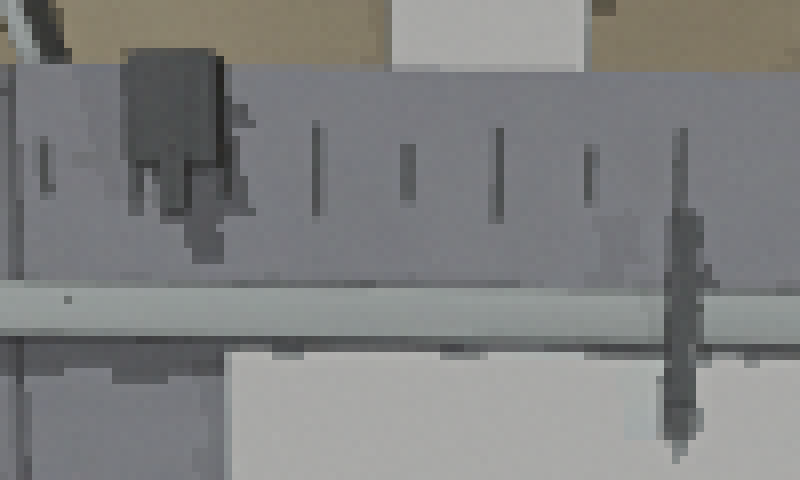

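```bash
python3 - <<'E'
from h import *
import pickle
c=pickle.load(open('w7.pkl','rb'))
Z=lambda u,v:(200+u/8-.5,80+v/8-.5)
b=[530.5,-98.8,-1.696]
# refit box from w7z corners (z=54)
C=[(-65,-75,54),(-65,75,54)]
uv=np.array([(75,0),(746,0)])/4+[160,90]-.4
def inb(w,b):
    cc,s=np.cos(b[2]),np.sin(b[2]);return np.array([[cc,s],[-s,cc]])@(w[:2]-np.array(b[:2]))
for nm,u,v,z in(('ptr',683,214,63),('ptr mid',681,330,63),('prong tip',175,216,63),('prong base',176,165,63),('cliptopL',122,100,66),('cliptopR',215,100,66),('tick0',680,150,54),('tick40',318,150,54),('knobtop',(346/4+160-200)*8,(318/4+90-80)*8,106),('cornerL',(78/4-40)*8,80,54),('cornerR',(746/4-40)*8,80,54)):
    print(nm,inb(ray(c,*Z(u,v),z),b).round(1))
print('cam z',(-cv2.Rodrigues(np.array(c['rvec']))[0].T@c['tvec']).round(1))
print('hand top pred home',P(c,W(b,[(-125,0,55),(-110,6,55),(-110,-6,55)])).round(1))
s=env.read_camera('side')
print('side pred',((P(s,W(b,[(-110,6,55),(-110,-6,55),(-140,-6,55),(-140,6,55)]))-[190,145])*5).round())
go(*W(b,[(0,-12,0)])[0,:2],350,b[2]+np.pi)
E
```

```text
ptr [-46.9  20.5]
ptr mid [-34.8  20.5]
prong tip [-46.7 -33.9]
prong base [-51.9 -33.6]
cliptopL [-58.4 -38.7]
cliptopR [-58.4 -29. ]
tick0 [-53.8  20.7]
tick40 [-53.7 -19. ]
knobtop [ -0.7 -11.4]
cornerL [-61.  -71.5]
cornerR [-61.1  74.2]
cam z [535.2 -53.5 336.3]
hand top pred home [[261.1   7.2]
 [268.3  27.4]
 [253.8  27.4]]
side pred [[304. 267.]
 [319. 255.]
 [353. 289.]
 [337. 301.]]
t 12.0 pos [ 528.1 -124.3  357.4] rot [-3.1416  0.      1.4469] F [ 0.2 -0.  -0.2] op 0.699
shift [ 0.171 -0.085  0.05 ] rot [-0.      0.      0.0016]
```

```bash
python3 -m pendant '[{"x":0.171,"y":-0.08,"z":0,"rx":0,"ry":0,"rz":0,"jaw":0.7},{"x":0.171,"y":-0.08,"z":0.1,"rx":0,"ry":0,"rz":0,"jaw":0.7},{"x":0.171,"y":-0.08,"z":0.3,"rx":0,"ry":0,"rz":0,"jaw":0.7},{"x":0.171,"y":-0.08,"z":0.3,"rx":0,"ry":0,"rz":0,"jaw":0.7}]'
python3 - <<'E'
from h import *
b=[530.5,-98.8,-1.696]
go(*W(b,[(0,-12,0)])[0,:2],261,b[2]+np.pi)
c=env.read_camera('wrist');a=c['img'][...,::-1];cv2.imwrite('pics/w8.png',a)
E
```

```text
t: 12.5
eef_pos: [519.2, -98.2, 310.6]
tcp_rot: [-3.138, -0.001, 1.446]
ft_force: [0.4, 0.3, 0.8]
opening: 0.699
t 12.5 pos [519.2 -98.2 310.6] rot [-3.1379e+00 -6.0000e-04  1.4460e+00] F [0.4 0.3 0.8] op 0.699
shift [ 0.005 -0.004  0.331] rot [-0.0047 -0.0007  0.0006]
```

View pics/w8.png

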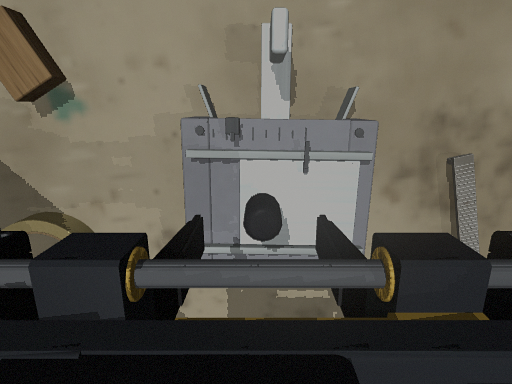

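```bash
python3 -m pendant '[{"x":0.005,"y":-0.004,"z":0.15,"rx":0,"ry":0,"rz":0,"jaw":0.7},{"x":0.005,"y":-0.004,"z":0.27,"rx":0,"ry":0,"rz":0,"jaw":0.7},{"x":0.005,"y":-0.004,"z":0.33,"rx":0,"ry":0,"rz":0,"jaw":0.7},{"x":0.005,"y":-0.004,"z":0.33,"rx":0,"ry":0,"rz":0,"jaw":0.7}]'
python3 -m pendant '[{"x":0,"y":0,"z":0,"rx":0,"ry":0,"rz":0,"jaw":0},{"x":0,"y":0,"z":0,"rx":0,"ry":0,"rz":0,"jaw":0},{"x":0,"y":0,"z":0,"rx":0,"ry":0,"rz":0,"jaw":0},{"x":0,"y":0,"z":0,"rx":0,"ry":0,"rz":0,"jaw":0},{"x":0,"y":0,"z":0,"rx":0,"ry":0,"rz":0,"jaw":0},{"x":0,"y":0,"z":0,"rx":0,"ry":0,"rz":0,"jaw":0}]'
```

```text
t: 13.05
eef_pos: [519.0, -97.4, 263.2]
tcp_rot: [-3.142, 0.0, 1.446]
ft_force: [-0.5, 0.3, 0.2]
opening: 0.7
t: 13.8
eef_pos: [519.2, -97.3, 263.1]
tcp_rot: [3.14, 0.0, 1.446]
ft_force: [5.5, 0.6, -1.2]
opening: 0.265
```

```bash
python3 -m pendant '[{"x":0,"y":-0.04,"z":0,"rx":0,"ry":0,"rz":0,"jaw":0},{"x":0,"y":-0.1,"z":0,"rx":0,"ry":0,"rz":0,"jaw":0},{"x":0,"y":-0.16,"z":0,"rx":0,"ry":0,"rz":0,"jaw":0},{"x":0,"y":-0.22,"z":0,"rx":0,"ry":0,"rz":0,"jaw":0},{"x":0,"y":-0.28,"z":0,"rx":0,"ry":0,"rz":0,"jaw":0},{"x":0,"y":-0.32,"z":0,"rx":0,"ry":0,"rz":0,"jaw":0},{"x":0,"y":-0.32,"z":0,"rx":0,"ry":0,"rz":0,"jaw":0},{"x":0,"y":-0.32,"z":0,"rx":0,"ry":0,"rz":0,"jaw":0}]'
python3 - <<'E'
from h import *
import pickle
c=env.read_camera('wrist');a=c['img'][...,::-1];cv2.imwrite('pics/w9.png',a);pickle.dump(c,open('w9.pkl','wb'))
for n,(r0,r1,c0,c1),f in(('side',(145,225,190,290),7.5),):
    a=env.read_camera(n)['img'][...,::-1];cv2.imwrite(f'pics/{n}9z.png',cv2.resize(a[r0:r1,c0:c1],None,fx=f,fy=f,interpolation=cv2.INTER_CUBIC))
E
```

```text
t: 14.8
eef_pos: [471.9, -91.0, 263.1]
tcp_rot: [3.139, -0.0, 1.446]
ft_force: [9.6, 7.4, -2.7]
opening: 0.266
```

View pics/w9.png

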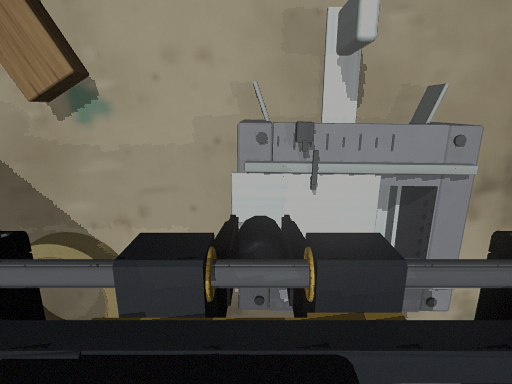

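View pics/side9z.png

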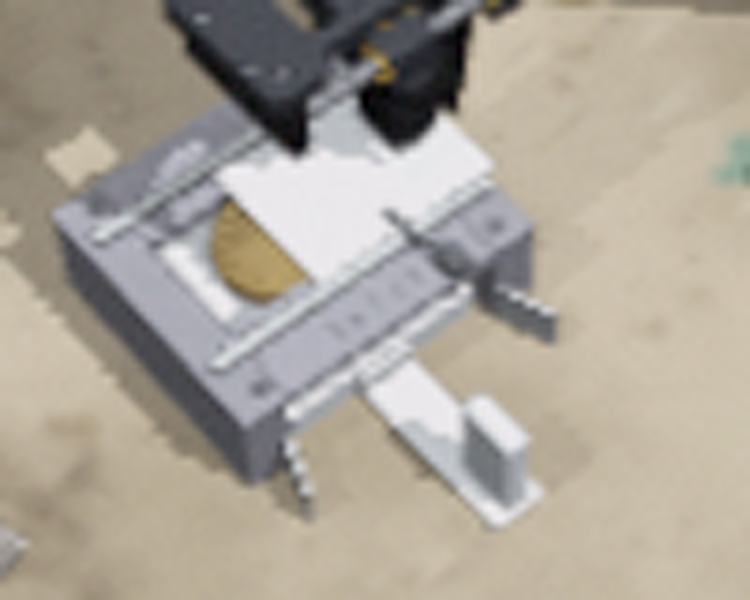

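```bash
python3 - <<'E'
import cv2
a=cv2.imread('pics/w9.png')
cv2.imwrite('pics/w9z.png',cv2.resize(a[115:195,270:350],None,fx=7.5,fy=7.5,interpolation=cv2.INTER_NEAREST))
E
```

```text
(no output)
```

View pics/w9z.png

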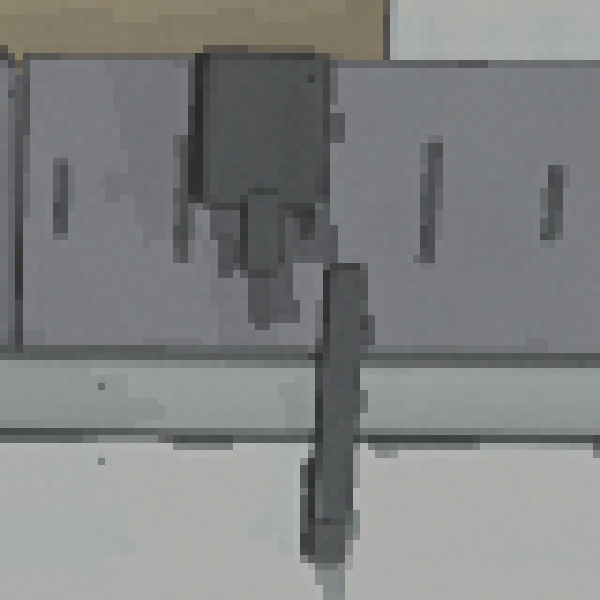

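```bash
python3 -m pendant '[{"x":0,"y":-0.02,"z":0,"rx":0,"ry":0,"rz":0,"jaw":0},{"x":0,"y":-0.043,"z":0,"rx":0,"ry":0,"rz":0,"jaw":0},{"x":0,"y":-0.043,"z":0,"rx":0,"ry":0,"rz":0,"jaw":0},{"x":0,"y":-0.043,"z":0,"rx":0,"ry":0,"rz":0,"jaw":0}]'
python3 - <<'E'
from h import *
c=env.read_camera('wrist');a=c['img'][...,::-1]
cv2.imwrite('pics/w10z.png',cv2.resize(a[115:195,270:350],None,fx=7.5,fy=7.5,interpolation=cv2.INTER_NEAREST))
cv2.imwrite('pics/w10.png',a)
for n,(r0,r1,c0,c1),f in(('side',(145,225,190,290),7.5),('top',(150,225,180,330),5.3)):
    a=env.read_camera(n)['img'][...,::-1];cv2.imwrite(f'pics/{n}10z.png',cv2.resize(a[r0:r1,c0:c1],None,fx=f,fy=f,interpolation=cv2.INTER_CUBIC))
E
```

```text
t: 15.4
eef_pos: [465.6, -90.1, 263.1]
tcp_rot: [3.139, -0.0, 1.446]
ft_force: [10.5, 7.3, -3.7]
opening: 0.265
```

View pics/w10z.png

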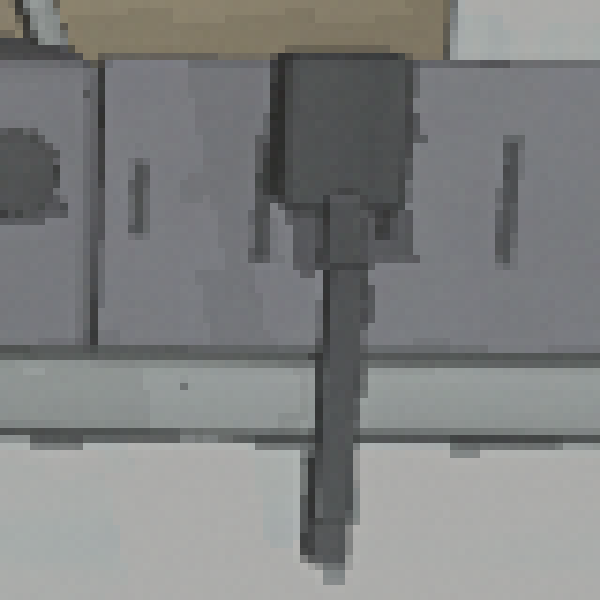

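View pics/side10z.png

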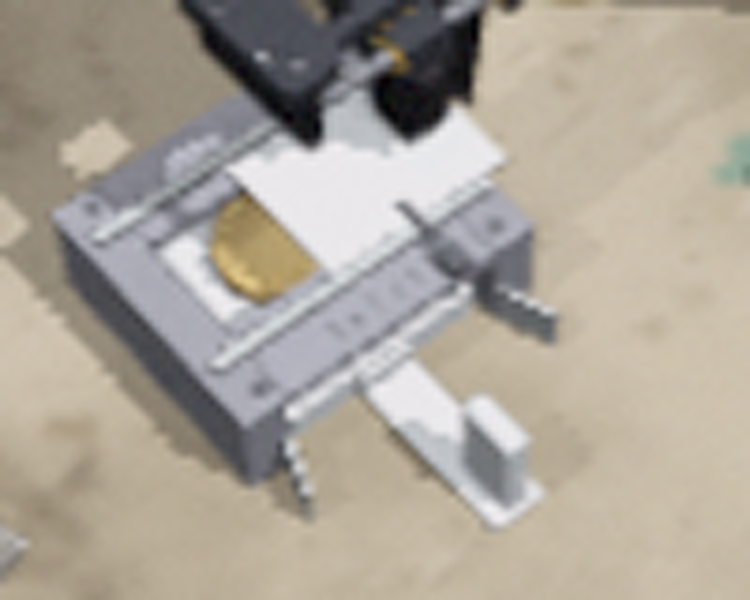

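The pointer and the clip's tip now line up, both at about u 328–368 in the zoom. I'll let the arm settle and then hand in.

```bash
python3 -m pendant '[{"x":0,"y":0,"z":0,"rx":0,"ry":0,"rz":0,"jaw":0},{"x":0,"y":0,"z":0,"rx":0,"ry":0,"rz":0,"jaw":0},{"x":0,"y":0,"z":0,"rx":0,"ry":0,"rz":0,"jaw":0},{"x":0,"y":0,"z":0,"rx":0,"ry":0,"rz":0,"jaw":0}]'
python3 - <<'E'
from h import *
c=env.read_camera('wrist');a=c['img'][...,::-1]
d=cv2.absdiff(a,cv2.imread('pics/w10.png'));print('diff px at clip/pointer',(d[120:195,270:350].max(2)>40).sum())
print(env.job_done())
E
```

```text
t: 16.05
eef_pos: [465.6, -90.1, 263.1]
tcp_rot: [3.139, -0.0, 1.446]
ft_force: [9.8, 7.2, -3.9]
opening: 0.263
diff px at clip/pointer 11
the job is handed in; nothing more can be done
None
```

The job is handed in at about 16 s, with the tray home, the shutter held at the mark and the gripper still on the knob. The hand-in reports no verdict.

- **Tray:** I slid it by its handle into the slot until it hit the stop. The push force rose to about 21 N within 1 mm of the position I had calculated for fully home. I then let go and lifted clear while the shutter was still shut. The handle stayed where a fully home tray puts it.
- **Parts:** Both lay in the pan in front of the slot. Afterwards I could see only the lid through the open shutter; the pin was hidden, so I did not see it again.
- **Shutter:** I pulled it about 54 mm. The last wrist picture put the pointer in line with the clip's tip, with well under 1 mm difference. The clip did not appear to shift, and nothing moved noticeably before hand-in.
- **Grip:** The gripper was closed on the knob at about 25 mm. The wrist force was about 10 N along the pull, plus an unexplained 7 N sideways, probably from the shutter's guide.
- **Bystanders:** I kept the arm clear of them, but did not measure their positions again at the end.

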